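# Tip the fixture angle and chock the tube row

### The arm

A 6-joint arm with a two-finger parallel gripper is mounted at the origin on the work surface. World frame = base frame: x ahead of the robot, y to its left, z up, the work surface at z = 0. Lengths are in m, angles in rad, forces in N, time in s.
With the tool pointing down it reaches from about 0.35 to 0.775 m from the base axis. Payload 7.3 kg.
Tool frame: the origin (TCP) lies on the centre line of the jaws, within the pads' length; the fingertips stand ahead of it and the grasp point (between the pads) lies 11 mm behind it (robot.nose_length is the z of the fingertips in the tool frame, in m); z points along the fingers, y is the line along which they close (so a half turn about z gives the same grasp; the last joint's range is limited). The gripper opens to 92 mm and grips with 3 to 60 N. Pads are 19 mm wide; open, the fingers measure 130 mm over their backs; the gripper's body (75 mm by 190 mm) begins 47 mm behind the grasp point.
Start: joints at [-1.417, 0.342, 1.524, -0, 1.275, -0.146], TCP at [0.155, -0.502, 0.235] pointing down, gripper open.
Joint ranges: [-2.53, 2.53], [-0.77, 2.02], [0.04, 2.7], [-1, 4.14], [0.28, 2.66], [-3.11, 3.11]. Speed limits (rad/s): [2.57, 2.57, 3.14, 3.14, 3.14, 3.14].

### API

Orientations are given as [roll, pitch, yaw] about the fixed x, y, z axes, in that order (R = Rz(yaw) Ry(pitch) Rx(roll)).
In Python, from cell import robot, cams gives the robot as it stands. The module is installed in compiled form; this text tells all that it offers.
- The arm moves only by the tool carry_out, never from a script. Its argument "deltas" is a list of rows, each a list of 7 numbers: the shift along the tool's x, y, z in cm, then the turn, a rotation vector about the tool's x, y, z in rad, then the opening, from 0 (shut) to 1 (fully open). A call has exactly 8 rows; each row shifts and turns the commanded pose from where the row before left it, along the tool's axes as they then stand; what a row does not reach is not made up. A row lasts 1/12 s, in which the tool goes at most 41.7 mm and 7.16 degrees, less where a joint would pass 70% of its speed; a pose out of reach is approached as far as the arm can. A call is refused whole if a number of a shift passes 4.17 or a number of a turn 0.125, either way. A call with a gripper value outside its range is refused whole. The fingers move at their own pace and stop on an object; "force" is the grip in N (left out, the last holds). Time passes only in rows, so rows that do not move let the fingers close, or fill a call up. It gives the time, the measured TCP pose, the force, the opening and the grip force at its end, in the units of the state.
- robot.observe(): the state, without advancing time (a new reading comes with each control period).
- cams.read_camera(name): name is "scene" or "top" or "wrist"; returns a dict with "image" (480x640x3 uint8, blue, green, red), "depth" (480x640 float32, m along the optical axis (not along the pixel's ray), 0 where there is no reading), "fx", "fy", "cx", "cy" (pixels), "D" ([k1, k2, p1, p2, k3] as OpenCV has them; the pictures are not rectified), "world_to_cam" (4x4, takes a point from world to camera coordinates). Camera axes: x right, y up, looking along -z (the intrinsics and any distortion apply to the point x, -y, -z); pixel columns grow to the right and rows downward; lengths in m; the calibration is good to about 2 mm. A picture is of the moment at which its call begins.
- robot.hand_in(): hands the job in; it is judged then, once.
The state is a dict: "time": time; "qpos": joint angles; "qvel": joint speeds; "joint_efforts": joint torques, N m; "tool_pos": TCP position; "tool_rot": TCP orientation; "contact_force": force on the tool from outside, world axes, zero at the start; "torque": the same for the moment, N m; "opening": finger opening in m; "grip_force": force on a finger pad.
Only numpy, scipy, OpenCV 4.12 (cv2) and the standard library are available. Lean on these libraries where they do the work, as an engineer would, in place of code of your own. Each camera call takes 0.05 s, during which the arm holds its last target. There are 200 camera calls.

### The job

Tip the blue fixture angle over its outer corner, from its short leg onto its long leg, keeping the corner down at the table and lowering the leg gently instead of letting it fall. Then slide the angle along the table, squarely and centrally, up to the row of tubes until its standing leg gently closes them up against the red stop with no gaps, so that none can roll away. Let go and leave the mug, hammer and spray can alone.

Things in the scene. Friction and masses are not known exactly. Their poses are not given: they have to be found in the camera images.
- angle: Blue aluminium L of flat bar 50 mm wide, 12 mm thick, 0.3 to 0.6 kg. Origin: middle of the outer corner edge; x along that edge (width x -25 to 25 mm), short leg along +y (90 mm, z 0 to 12), long leg along +z (130 mm, y 0 to 12). Starts on its short leg, z up, +y roughly towards the tubes. Ends with +y up, +z away from the tubes, the short leg's outer face (z = 0) against tube3.
- stop: Fixed red steel stop bar, 180 mm long (its x), 40 mm thick (its y), 50 mm high (its z). Origin at the foot of the middle of its flat working face; that face looks along the stop's -y, and the row of tubes lies on that side, the tubes parallel to the bar (along its x).
- tube1: Aluminium tube offcut with black end plugs, diameter 42 mm, 100 mm long, about 0.2 kg, lying on its side and free to roll; the one nearest the stop. Origin in the middle of its axis (21 mm above the table), x along the tube.
- tube2: The same kind of tube, the middle one of the row. Origin in the middle of its axis, x along the tube.
- tube3: The same kind of tube, the one farthest from the stop and nearest the angle. Origin in the middle of its axis, x along the tube. A closed row reaches 126 mm from the stop's face.
- long_end (a point): Middle of the free end of the angle's long leg (angle frame: x 0, y 6 mm, z 130 mm). Once this leg is tipped about 28 degrees away from the tubes the angle overbalances.
- short_end (a point): Middle of the free end of the angle's short leg (angle frame: x 0, y 90 mm, z 6 mm). This leg stands up once the angle is tipped. The tubes bear on it 21 mm above the table; pushed firmly from much higher up, the angle rocks back over its corner towards the tubes.
- mug: White mug, 90 mm high, rim radius 40 mm; leave it alone. Origin at the centre of its underside.
- hammer: Hammer about 260 mm long lying on the table; leave it alone. x points from its wooden handle to its steel head; the origin lies under that line.
- can: White and yellow spray can, 60 mm across, 150 mm high; leave it alone. Origin at the centre of its underside.

How it is judged:
By the outcome, as a careful person would: the job done as asked, in the order asked, and still so for the second after the job is handed in, with the robot touching nothing.
It also fails if it takes over 48 s, if anything falls off the work surface, if the arm or the gripper's body presses on something with over 40 N, if the wrist force passes 120 N, or if a joint passes its speed limit or range.

## Working session

There is one attempt and no reset: what is moved stays moved. The work goes in short steps, Python scripts to look and compute and a tool call to move; the robot and the scene stay as the last step left them, time stands still between calls to the robot, and variables do not carry over. Pictures are saved under pics/ and viewed, at most 10 in all, crops included, and the job is handed in when it is done.

Besides the shell and the picture viewer there is one more tool, called after "Call:" as a command line: name --pt "numbers of a row" for each row, then --argument value for the rest. carry_out: Moves the arm, as the interface text tells. Its arguments: {"type":"object","properties":{"deltas":{"type":"array","items":{"type":"array","items":{"type":"number"}}},"force":{"type":"number"}},"required":["deltas"]}

```bash
mkdir -p pics; cat > h.py <<'E'
import numpy as np, cv2
from cell import robot, cams
def cloud(c):
    d=c["depth"]; v,u=np.mgrid[0:480,0:640]
    K=np.array([[c["fx"],0,c["cx"]],[0,c["fy"],c["cy"]],[0,0,1]])
    p=cv2.undistortPoints(np.stack([u,v],-1).reshape(-1,1,2).astype(np.float64),K,np.array(c["D"])).reshape(480,640,2)
    P=np.stack([p[...,0]*d,-p[...,1]*d,-d,np.ones_like(d)],-1)
    W=P@np.linalg.inv(np.array(c["world_to_cam"])).T
    W=W[...,:3]; W[d==0]=np.nan
    return W
E
python3 - <<'E'
from h import *
print(robot.observe(), robot.nose_length)
t=cams.read_camera("top"); s=cams.read_camera("scene")
cv2.imwrite("pics/top.png",t["image"]); cv2.imwrite("pics/scene.png",s["image"])
np.savez("top.npz",im=t["image"],W=cloud(t)); np.savez("scene.npz",im=s["image"],W=cloud(s))
E
```

```text
{'time': 0.0, 'qpos': array([-1.41700644e+00,  3.42722721e-01,  1.52501704e+00,  8.99023230e-06,
        1.27540860e+00, -1.46025856e-01]), 'qvel': array([-0.00045207,  0.00069452,  0.00160453,  0.00105201,  0.00077685,
        0.00129185]), 'joint_efforts': array([ 3.26916641e-03, -4.31232262e+01, -2.44217777e+01,  7.20028044e-02,
        5.59617381e-02, -1.06690898e-04]), 'tool_pos': array([ 0.15500494, -0.50117934,  0.23404496]), 'tool_rot': array([-3.14005476e+00, -2.34872040e-04,  2.99812937e-01]), 'contact_force': array([ 0.27599263, -1.37702122,  0.36311573]), 'torque': array([0.04126614, 0.01076563, 0.07254735]), 'grip_force': 0.0, 'opening': 0.09150025778178067} 0.008
```

View pics/top.png

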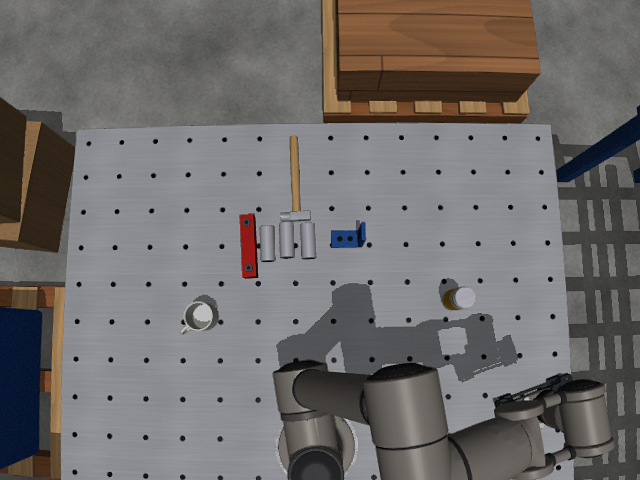

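View pics/scene.png

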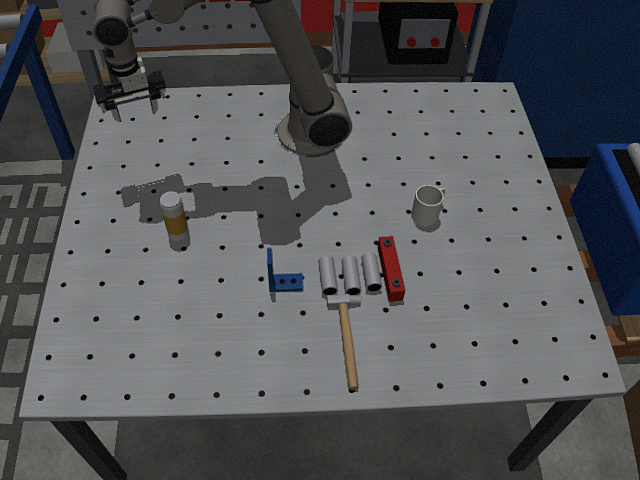

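The top view shows the red stop at (248,246), tubes at columns 267, 288 and 308, and the angle at (331–365, 240) with its upright leg near column 362. The hammer head at (295,215) lies close to the far tube ends. The scene view confirms this.

```bash
python3 - <<'E'
from h import *
for n in ("top","scene"):
    z=np.load(n+".npz"); im=z["im"]; W=z["W"]
    hsv=cv2.cvtColor(im,cv2.COLOR_BGR2HSV)
    inb=(W[...,0]>.35)&(W[...,0]<.8)&(abs(W[...,1])<.35)&(W[...,2]>.004)&(W[...,2]<.2)
    def rect(m,nm):
        P=W[m]; 
        if len(P)<8: print(nm,len(P)); return
        r=cv2.minAreaRect((P[:,:2]*1000).astype(np.float32)); print(n,nm,len(P),np.round(r[0],1),np.round(r[1],1),round(r[2],1),"z",np.round(np.percentile(P[:,2],[2,50,98])*1000,1))
    H,S=hsv[...,0],hsv[...,1]
    blue=inb&(H>100)&(H<130)&(S>120); red=inb&((H<8)|(H>172))&(S>150)
    rect(red&(W[...,2]>.045),"stop top")
    rect(blue&(W[...,2]<.02),"blue low"); rect(blue&(W[...,2]>.03),"blue high"); rect(blue&(W[...,2]>.12),"blue top")
    m=(inb&(S<60)&(W[...,2]>.033)&(W[...,2]<.048)&(W[...,1]<.25)).astype(np.uint8)
    k,l,st,ce=cv2.connectedComponentsWithStats(m,connectivity=4)
    for i in range(1,k):
        if st[i,4]>15: rect(l==i,"tube?")
    grey=inb&(S<60)&(W[...,2]<.033)&(W[...,2]>.01)
E
```

```text
top stop top 705 [564.8 188.4] [178.2  39.9] 3.1 z [45.2 48.9 55.2]
top blue low 411 [660.8  13.2] [246.9 542. ] 6.6 z [ 4.8 10.8 17.6]
top blue high 128 [ 587.  -130.8] [48.9 10.6] 1.3 z [ 34.  124.4 133.1]
top blue top 76 [ 587.3 -131.2] [48.5 10.2] 0.7 z [121.4 128.1 133.3]
top tube? 376 [583.2  79.2] [99.5 37. ] 0.3 z [33.6 38.8 46.6]
top tube? 385 [579.5  19. ] [100.6  35.1] 1.8 z [33.4 38.5 45.3]
top tube? 387 [573.2 135. ] [102.   37.6] 2.5 z [33.6 38.9 45.6]
scene stop top 701 [566.9 187.5] [182.3  42.2] 2.3 z [46.  51.8 57.9]
scene blue low 458 [547.4 -28.9] [459.9 378.1] 44.2 z [ 5.5 13.3 19.1]
scene blue high 164 [620.6 -30.7] [235.5  51.5] 72.4 z [ 31.6 106.  137.6]
scene blue top 69 [ 588.5 -131.9] [52.2  9.6] 2.8 z [122.7 131.4 138.3]
scene tube? 405 [571.7 136.6] [106.9  38.2] 1.3 z [34.1 40.7 47.3]
scene tube? 431 [579.8  18.8] [105.9  39.1] 1.4 z [33.6 40.5 47. ]
scene tube? 416 [580.7  80.4] [106.3  38.9] 1.1 z [33.6 41.  47.2]
```

```bash
cat >> h.py <<'E'
from scipy.spatial.transform import Rotation as Ro
def ori(tilt,yaw):  # tilt deg about world-ish x (neg: points to -y), yaw deg offset
    return Ro.from_euler('z',yaw,degrees=True)*Ro.from_euler('x',tilt,degrees=True)*Ro.from_euler('xyz',[180,0,90],degrees=True)
def plan(p1,R1,n,start=None,arc=None):
    """rows from current pose to target; arc=fn(s)->(pos,R) overrides straight line"""
    o=robot.observe(); p0=np.array(o["tool_pos"]); R0=Ro.from_euler('xyz',o["tool_rot"])
    if start: p0,R0=np.array(start[0]),start[1]
    rv=(R0.inv()*R1).as_rotvec() if arc is None else None
    p,R=p0,R0
    for i in range(1,n+1):
        s=i/n
        if arc: tp,tR=arc(s)
        else: tp,tR=p0+(np.array(p1)-p0)*s,R0*Ro.from_rotvec(rv*s)
        d=R.inv().apply(tp-p)*100; r=(R.inv()*tR).as_rotvec()
        print(i,np.round(d,2).tolist(),np.round(r,4).tolist()); p,R=tp,tR
def st():
    o=robot.observe(); R=Ro.from_euler('xyz',o["tool_rot"])
    print("t",round(o["time"],2),"q",np.round(o["qpos"],3),"p",np.round(np.array(o["tool_pos"])*1000,1),"z",np.round(R.as_matrix()[:,2],3),"y",np.round(R.as_matrix()[:,1],3),"F",np.round(o["contact_force"],1),"open",round(o["opening"]*1000,1),"g",round(o["grip_force"],1))
E
python3 - <<'E'
from h import *
plan([.587,-.04,.265],ori(-30,1.2),16)
E
```

```text
1 [3.43, -1.96, -0.19] [-0.0212, -0.0281, -0.0788]
2 [3.57, -1.68, -0.33] [-0.0212, -0.0281, -0.0788]
3 [3.68, -1.38, -0.46] [-0.0212, -0.0281, -0.0788]
4 [3.76, -1.08, -0.59] [-0.0212, -0.0281, -0.0788]
5 [3.81, -0.77, -0.72] [-0.0212, -0.0281, -0.0788]
6 [3.84, -0.45, -0.84] [-0.0212, -0.0281, -0.0788]
7 [3.84, -0.13, -0.95] [-0.0212, -0.0281, -0.0788]
8 [3.81, 0.2, -1.06] [-0.0212, -0.0281, -0.0788]
9 [3.75, 0.52, -1.16] [-0.0212, -0.0281, -0.0788]
10 [3.66, 0.83, -1.25] [-0.0212, -0.0281, -0.0788]
11 [3.54, 1.15, -1.33] [-0.0212, -0.0281, -0.0788]
12 [3.4, 1.45, -1.4] [-0.0212, -0.0281, -0.0788]
13 [3.24, 1.74, -1.46] [-0.0212, -0.0281, -0.0788]
14 [3.05, 2.02, -1.5] [-0.0212, -0.0281, -0.0788]
15 [2.84, 2.28, -1.54] [-0.0212, -0.0281, -0.0788]
16 [2.6, 2.53, -1.57] [-0.0212, -0.0281, -0.0788]
```

Call:
carry_out --pt "3.4 -2.0 -0.2 -0.021 -0.028 -0.079 1" --pt "3.6 -1.7 -0.3 -0.021 -0.028 -0.079 1" --pt "3.7 -1.4 -0.5 -0.021 -0.028 -0.079 1" --pt "3.8 -1.1 -0.6 -0.021 -0.028 -0.079 1" --pt "3.8 -0.8 -0.7 -0.021 -0.028 -0.079 1" --pt "3.8 -0.5 -0.8 -0.021 -0.028 -0.079 1" --pt "3.8 -0.1 -1.0 -0.021 -0.028 -0.079 1" --pt "3.8 0.2 -1.1 -0.021 -0.028 -0.079 1" --force 20

```text
time: 0.77
tool_pos: [0.3709, -0.2678, 0.2509]
tool_rot: [3.051, 0.262, 0.928]
contact_force: [0.4, -1.2, -0.3]
opening: 0.0916
grip_force: 0.0
```

Call:
carry_out --pt "3.75 0.5 -1.2 -0.021 -0.028 -0.079 1" --pt "3.7 0.8 -1.2 -0.021 -0.028 -0.079 1" --pt "3.5 1.2 -1.3 -0.021 -0.028 -0.079 1" --pt "3.4 1.5 -1.4 -0.021 -0.028 -0.079 1" --pt "3.2 1.7 -1.5 -0.021 -0.028 -0.079 1" --pt "3.0 2.0 -1.5 -0.021 -0.028 -0.079 1" --pt "2.8 2.3 -1.5 -0.021 -0.028 -0.079 1" --pt "2.6 2.5 -1.6 -0.021 -0.028 -0.079 1"

```text
time: 1.43
tool_pos: [0.5861, -0.0376, 0.2663]
tool_rot: [-3.137, 0.524, 1.601]
contact_force: [0.5, -1.5, 0.5]
opening: 0.0918
grip_force: 0.0
```

```bash
python3 - <<'E'
from h import *
st()
o=robot.observe(); q=o["qpos"]; Rm=Ro.from_euler('xyz',o["tool_rot"])
E=lambda a,x:Ro.from_euler(a,x)
def fk(q,s4,s6): return E('z',q[0])*E('y',q[1]+q[2])*E('z',s4*q[3])*E('y',q[4])*E('z',s6*q[5])
q0=np.array([-1.417,.342,1.524,0,1.275,-.146]); R0=E('xyz',[np.pi,0,.3])
for s4 in(1,-1):
  for s6 in(1,-1):
    C=fk(q0,s4,s6).inv()*R0
    print(s4,s6,((fk(q,s4,s6)*C).inv()*Rm).magnitude())
E
```

```text
t 1.43 q [ 0.07   0.478  1.339 -0.534  1.382  0.159] p [586.1 -37.6 266.3] z [ 0.011 -0.5   -0.866] y [ 1.     0.028 -0.004] F [ 0.5 -1.5  0.5] open 91.8 g 0.0
1 1 0.0006266745971856551
1 -1 0.6099598520491853
-1 1 1.0674132510544208
-1 -1 1.110190535705427
```

```bash
python3 - <<'E'
from h import *
plan([.5873,-.054,.164],ori(-50,1.2),8)
E
```

```text
1 [0.46, 0.01, 1.21] [0.0002, -0.0436, 0.001]
2 [0.51, 0.01, 1.19] [0.0002, -0.0436, 0.001]
3 [0.57, 0.01, 1.17] [0.0002, -0.0436, 0.001]
4 [0.62, 0.01, 1.14] [0.0002, -0.0436, 0.001]
5 [0.66, 0.01, 1.11] [0.0002, -0.0436, 0.001]
6 [0.71, 0.01, 1.08] [0.0002, -0.0436, 0.001]
7 [0.76, 0.01, 1.05] [0.0002, -0.0436, 0.001]
8 [0.8, 0.01, 1.02] [0.0002, -0.0436, 0.001]
```

Call:
carry_out --pt "0.46 0 1.2 0 -0.044 0.001 1" --pt "0.5 0 1.2 0 -0.044 0.001 1" --pt "0.57 0 1.17 0 -0.044 0.001 1" --pt "0.62 0 1.14 0 -0.044 0.001 1" --pt "0.66 0 1.1 0 -0.044 0.001 1" --pt "0.7 0 1.1 0 -0.044 0.001 1" --pt "0.76 0 1.05 0 -0.044 0.001 1" --pt "0.8 0 1.0 0 -0.044 0.001 1"

```text
time: 2.1
tool_pos: [0.5853, -0.0561, 0.1637]
tool_rot: [3.138, 0.876, 1.586]
contact_force: [-0.0, -0.2, 0.1]
opening: 0.0919
grip_force: 0.0
```

```bash
python3 - <<'E'
from h import *
st()
w=cams.read_camera("wrist"); W=cloud(w); cv2.imwrite("pics/w1.png",w["image"])
hsv=cv2.cvtColor(w["image"],cv2.COLOR_BGR2HSV)
b=(hsv[...,0]>100)&(hsv[...,0]<130)&(hsv[...,1]>120)&(abs(W[...,1]+.1)<.12)&(abs(W[...,0]-.587)<.06)
P=W[b]*1000; print(len(P), np.percentile(P,[1,5,50,95,99],axis=0).round(1))
T=P[P[:,2]>60]; print(len(T)); 
if len(T)>20:
    print(cv2.minAreaRect(T[:,:2].astype(np.float32)), np.percentile(T,[1,50,99],axis=0).round(1))
    print("yaw", np.degrees(np.polyfit(T[:,0],T[:,1],1)[0]))
plan([.5873,-.1226,.1057],ori(-50,1.2),8)
E
```

```text
t 2.1 q [ 0.178  0.68   1.497 -0.906  1.302  0.574] p [585.3 -56.1 163.7] z [ 0.016 -0.768 -0.64 ] y [1.    0.018 0.003] F [-0.  -0.2  0.1] open 91.9 g 0.0
17749 [[ 562.6 -132.2    2.6]
 [ 564.4 -127.6    9.5]
 [ 586.5 -126.    31.2]
 [ 609.   -49.1  126.2]
 [ 610.8  -48.3  129.9]]
6840
((584.65234375, -59.49348449707031), (97.91650390625, 156.3618927001953), 0.970456600189209) [[ 562.6 -135.4   60.8]
 [ 586.9 -126.7  102.1]
 [ 610.9  -54.5  161.7]]
yaw -1.905622008152428
1 [-0.01, 0.03, 1.07] [-0.0006, 0.0007, 0.0002]
2 [-0.01, 0.03, 1.07] [-0.0006, 0.0007, 0.0002]
3 [-0.02, 0.03, 1.07] [-0.0006, 0.0007, 0.0002]
4 [-0.02, 0.03, 1.07] [-0.0006, 0.0007, 0.0002]
5 [-0.02, 0.03, 1.07] [-0.0006, 0.0007, 0.0002]
6 [-0.02, 0.03, 1.07] [-0.0006, 0.0007, 0.0002]
7 [-0.02, 0.03, 1.07] [-0.0006, 0.0007, 0.0002]
8 [-0.02, 0.03, 1.07] [-0.0006, 0.0007, 0.0002]
```

View pics/w1.png

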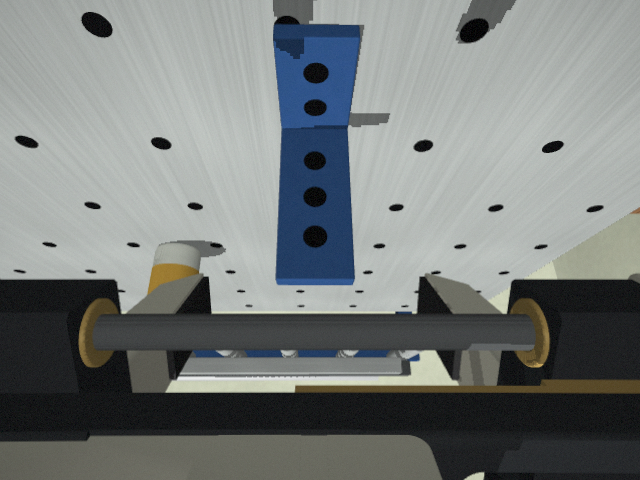

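The wrist view shows the angle centred between the open fingers (column 315), with its upright leg in rows 128–284. Its inner face is at y≈-126.5 mm and its x centre at 587 mm. I'll go in and grip.

Call:
carry_out --pt "-0.01 0.02 1.08 0 0 0 1" --pt "-0.02 0.02 1.08 0 0 0 1" --pt "-0.02 0.02 1.08 0 0 0 1" --pt "-0.02 0.02 1.08 0 0 0 1" --pt "-0.02 0.02 1.08 0 0 0 1" --pt "-0.02 0.02 1.08 0 0 0 1" --pt "-0.02 0.02 1.08 0 0 0 1" --pt "-0.02 0.02 1.08 0 0 0 1"

```text
time: 2.82
tool_pos: [0.5884, -0.1244, 0.1098]
tool_rot: [3.136, 0.874, 1.584]
contact_force: [0.5, -0.3, 0.2]
opening: 0.0919
grip_force: 0.0
```

Call:
carry_out --pt "0 0 0 0 0 0 0.7" --pt "0 0 0 0 0 0 0.6" --pt "0 0 0 0 0 0 0.5" --pt "0 0 0 0 0 0 0.4" --pt "0 0 0 0 0 0 0.4" --pt "0 0 0 0 0 0 0.4" --pt "0 0 0 0 0 0 0.4" --pt "0 0 0 0 0 0 0.4" --force 25

```text
time: 3.48
tool_pos: [0.5884, -0.1232, 0.1106]
tool_rot: [3.137, 0.875, 1.585]
contact_force: [-1.0, 0.1, 1.6]
opening: 0.0493
grip_force: 25.0
```

```bash
python3 - <<'E'
from h import *
st()
E
```

```text
t 3.48 q [ 0.065  0.735  1.571 -0.994  1.154  0.63 ] p [ 588.4 -123.2  110.6] z [ 0.016 -0.767 -0.641] y [1.    0.018 0.003] F [-1.   0.1  1.6] open 49.3 g 25.0
```

```bash
cat >> h.py <<'E'
def arcplan(total_deg,n,piv=(.587,-.138,0),yaw=1.2):
    o=robot.observe(); p0=np.array(o["tool_pos"]); R0=Ro.from_euler('xyz',o["tool_rot"]); piv=np.array(piv)
    ax=np.array([np.cos(np.radians(yaw)),np.sin(np.radians(yaw)),0])
    def f(s):
        Q=Ro.from_rotvec(ax*np.radians(total_deg)*s); return piv+Q.apply(p0-piv),Q*R0
    plan(None,None,n,arc=f)
E
python3 - <<'E'
from h import *
arcplan(18,8)
E
```

```text
1 [-0.32, 0.0, 0.3] [0.0002, 0.0393, -0.0]
2 [-0.32, 0.0, 0.3] [0.0002, 0.0393, -0.0]
3 [-0.32, 0.0, 0.3] [0.0002, 0.0393, -0.0]
4 [-0.32, 0.0, 0.3] [0.0002, 0.0393, -0.0]
5 [-0.32, 0.0, 0.3] [0.0002, 0.0393, -0.0]
6 [-0.32, 0.0, 0.3] [0.0002, 0.0393, -0.0]
7 [-0.32, 0.0, 0.3] [0.0002, 0.0393, -0.0]
8 [-0.32, 0.0, 0.3] [0.0002, 0.0393, -0.0]
```

Call:
carry_out --pt "-0.32 0 0.3 0 0.0393 0 0.4" --pt "-0.32 0 0.3 0 0.0393 0 0.4" --pt "-0.32 0 0.3 0 0.0393 0 0.4" --pt "-0.32 0 0.3 0 0.0393 0 0.4" --pt "-0.32 0 0.3 0 0.0393 0 0.4" --pt "-0.32 0 0.3 0 0.0393 0 0.4" --pt "-0.32 0 0.3 0 0.0393 0 0.4" --pt "-0.32 0 0.3 0 0.0393 0 0.4"

```text
time: 4.15
tool_pos: [0.589, -0.1582, 0.1097]
tool_rot: [3.138, 0.558, 1.587]
contact_force: [-1.1, 0.5, -1.7]
opening: 0.0493
grip_force: 25.0
```

```bash
cat >> h.py <<'E'
def blue(save=None,names=("scene",)):
    for n in names:
        c=cams.read_camera(n); W=cloud(c)*1000
        if save: cv2.imwrite(f"pics/{save}_{n}.png",c["image"])
        h=cv2.cvtColor(c["image"],cv2.COLOR_BGR2HSV)
        b=(h[...,0]>100)&(h[...,0]<130)&(h[...,1]>120)&(abs(W[...,0]-585)<50)&(abs(W[...,1]+110)<190)&(W[...,2]<180)&(W[...,2]>-8)
        P=W[b]; print(n,len(P),np.percentile(P,[1,5,50,95,99],axis=0).round(1).tolist())
    return P
E
python3 - <<'E'
from h import *
st(); blue("a1")
st()
o=robot.observe(); print(o["torque"])
# predicted
print(110.6*np.cos(np.radians(18))+14.8*np.sin(np.radians(18)), -138+14.8*np.cos(np.radians(18))-110.6*np.sin(np.radians(18)))
E
```

```text
t 4.15 q [-0.121  0.631  1.561 -0.682  0.982  0.26 ] p [ 589.  -158.2  109.7] z [ 0.012 -0.529 -0.848] y [1.    0.018 0.003] F [-1.1  0.5 -1.7] open 49.3 g 25.0
scene 542 [[564.2, -175.6, 5.3], [571.3, -172.9, 14.0], [603.1, -124.1, 36.4], [613.9, -58.3, 129.6], [625.5, 17.2, 133.6]]
t 4.2 q [-0.124  0.63   1.56  -0.68   0.981  0.257] p [ 589.2 -159.8  110.3] z [ 0.012 -0.528 -0.849] y [1.    0.016 0.004] F [ 0.6 -2.4 -2.4] open 49.4 g 25.0
[ 0.32137189 -0.18280897 -0.00997573]
109.76030221899319 -158.10164313670091
```

View pics/a1_scene.png

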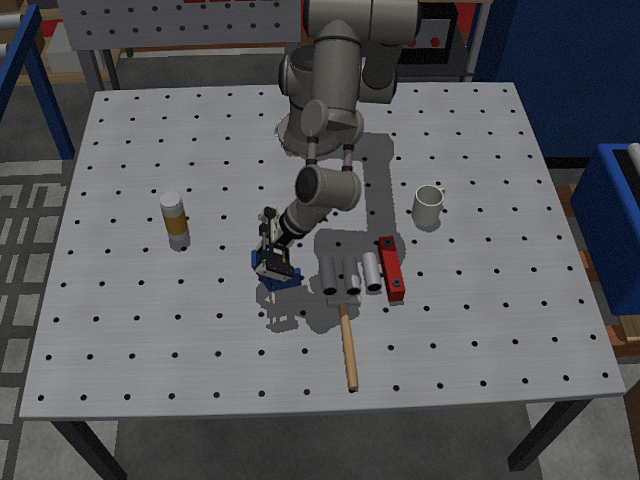

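The scene view shows the gripper holding the tilted blue leg at (270,260). Tubes, hammer, mug and can are undisturbed. I'll continue the arc.

Call:
carry_out --pt "-0.32 0 0.3 0 0.0393 0 0.4" --pt "-0.32 0 0.3 0 0.0393 0 0.4" --pt "-0.32 0 0.3 0 0.0393 0 0.4" --pt "-0.32 0 0.3 0 0.0393 0 0.4" --pt "-0.32 0 0.3 0 0.0393 0 0.4" --pt "-0.32 0 0.3 0 0.0393 0 0.4" --pt "-0.32 0 0.3 0 0.0393 0 0.4" --pt "-0.32 0 0.3 0 0.0393 0 0.4"

```text
time: 4.87
tool_pos: [0.5901, -0.1925, 0.0996]
tool_rot: [3.137, 0.247, 1.588]
contact_force: [-1.2, -3.4, 4.0]
opening: 0.0493
grip_force: 25.0
```

Call:
carry_out --pt "-0.32 0 0.3 0 0.0393 0 0.4" --pt "-0.32 0 0.3 0 0.0393 0 0.4" --pt "-0.32 0 0.3 0 0.0393 0 0.4" --pt "-0.32 0 0.3 0 0.0393 0 0.4" --pt "-0.32 0 0.3 0 0.0393 0 0.4" --pt "-0.32 0 0.3 0 0.0393 0 0.4" --pt "-0.32 0 0.3 0 0.0393 0 0.4" --pt "-0.32 0 0.3 0 0.0393 0 0.4"

```text
time: 5.53
tool_pos: [0.5906, -0.2206, 0.0781]
tool_rot: [3.137, -0.067, 1.589]
contact_force: [-1.1, -2.5, 2.3]
opening: 0.0493
grip_force: 25.0
```

```bash
python3 - <<'E'
from h import *
st()
print(robot.observe()["torque"])
for n in ("scene","top"):
    c=cams.read_camera(n); W=cloud(c)*1000
    h=cv2.cvtColor(c["image"],cv2.COLOR_BGR2HSV)
    b=(h[...,0]>100)&(h[...,0]<130)&(h[...,1]>120)&(abs(W[...,0]-585)<50)&(W[...,1]<-30)&(W[...,1]>-300)&(W[...,2]<180)&(W[...,2]>-8)
    P=W[b]
    # short leg edge points: bin by y, give top and low z
    for y in range(-260,-40,15):
        k=abs(P[:,1]-y)<7
        if k.sum()>5: print(n,y,k.sum(),np.percentile(P[k,2],[3,97]).round(1))
c=cams.read_camera("scene")["image"][190:340,200:400]; cv2.imwrite("pics/a2.png",cv2.resize(c,None,fx=4,fy=4))
E
```

```text
t 5.53 q [-0.509  0.693  1.385  0.068  1.095 -0.559] p [ 590.6 -220.6   78.1] z [ 0.003  0.068 -0.998] y [1.    0.018 0.004] F [-1.1 -2.5  2.3] open 49.3 g 25.0
[-0.62557418 -0.14963692 -0.06803242]
scene -245 10 [162.9 179.3]
scene -230 6 [ 92.9 169.8]
scene -200 8 [ 42.9 175.2]
scene -185 85 [39.5 58.8]
scene -170 80 [27.1 46. ]
scene -155 89 [12.9 34.7]
scene -140 90 [ 7.4 34.6]
scene -125 91 [26.4 50. ]
scene -110 88 [46.6 73.1]
scene -95 95 [64.2 83.8]
top -185 31 [ 39.3 149.3]
top -170 63 [24.5 41.1]
top -155 88 [ 9.3 30.9]
top -140 75 [10.4 30.4]
top -125 74 [30.1 53.7]
top -110 73 [49.2 73.3]
top -95 75 [66.7 81.4]
```

View pics/a2.png

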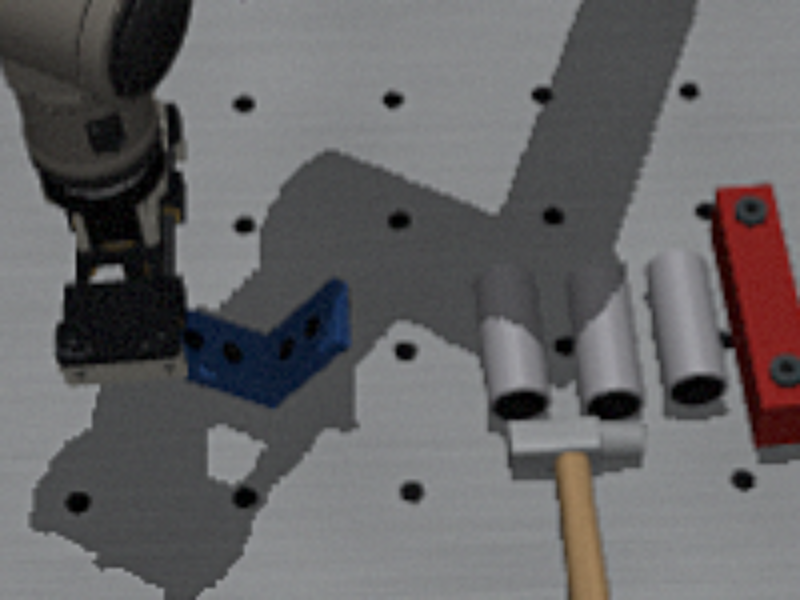

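The crop shows the angle as a V with its corner at about (275,400), down on the table. The short leg is rising, and the tubes and hammer are untouched. I'll continue, slowing towards the end.

Call:
carry_out --pt "-0.32 0 0.3 0 0.0393 0 0.4" --pt "-0.32 0 0.3 0 0.0393 0 0.4" --pt "-0.32 0 0.3 0 0.0393 0 0.4" --pt "-0.32 0 0.3 0 0.0393 0 0.4" --pt "-0.32 0 0.3 0 0.0393 0 0.4" --pt "-0.32 0 0.3 0 0.0393 0 0.4" --pt "-0.32 0 0.3 0 0.0393 0 0.4" --pt "-0.32 0 0.3 0 0.0393 0 0.4"

```text
time: 6.35
tool_pos: [0.5909, -0.2388, 0.0487]
tool_rot: [3.139, -0.383, 1.59]
contact_force: [0.2, -1.8, -0.9]
opening: 0.0492
grip_force: 25.0
```

Call:
carry_out --pt "-0.16 0 0.15 0 0.0196 0 0.4" --pt "-0.16 0 0.15 0 0.0196 0 0.4" --pt "-0.16 0 0.15 0 0.0196 0 0.4" --pt "-0.16 0 0.15 0 0.0196 0 0.4" --pt "-0.16 0 0.15 0 0.0196 0 0.4" --pt "-0.16 0 0.15 0 0.0196 0 0.4" --pt "-0.16 0 0.15 0 0.0196 0 0.4" --pt "-0.16 0 0.15 0 0.0196 0 0.4"

```text
time: 7.02
tool_pos: [0.5908, -0.2454, 0.0322]
tool_rot: [3.138, -0.542, 1.59]
contact_force: [0.7, -0.6, -0.7]
opening: 0.0493
grip_force: 25.0
```

```bash
cat >> h.py <<'E'
def prof():
    for n in ("scene","top"):
        c=cams.read_camera(n); W=cloud(c)*1000
        h=cv2.cvtColor(c["image"],cv2.COLOR_BGR2HSV)
        b=(h[...,0]>100)&(h[...,0]<130)&(h[...,1]>120)&(abs(W[...,0]-585)<50)&(W[...,1]<60)&(W[...,1]>-300)&(W[...,2]<120)&(W[...,2]>-8)
        P=W[b]
        lo=P[(P[:,2]<30)]; hi=P[P[:,2]>35]
        print(n,"low: y",np.percentile(lo[:,1],[2,98]).round(1),"slope dz/dy",np.polyfit(lo[:,1],lo[:,2],1).round(3))
        print(n,"hi: y",np.percentile(hi[:,1],[2,50,98]).round(1),"z98",np.percentile(hi[:,2],98).round(1),"dy/dz",np.polyfit(hi[:,2],hi[:,1],1).round(3))
        t=P[P[:,2]>80]
        if len(t)>15: print("   top",[np.round(a,1).tolist() for a in cv2.minAreaRect(t[:,:2].astype(np.float32))])
E
python3 - <<'E'
from h import *
st(); prof()
E
```

```text
t 7.02 q [-0.706  0.932  1.152  0.402  1.446 -0.855] p [ 590.8 -245.4   32.2] z [-0.007  0.516 -0.857] y [1.    0.018 0.003] F [ 0.7 -0.6 -0.7] open 49.3 g 25.0
scene low: y [-244.2 -138.4] slope dz/dy [-0.083  5.367]
scene hi: y [-281.9 -136.5 -126.7] z98 115.8 dy/dz [ 5.50000e-02 -1.58717e+02]
   top [[579.7, -216.0], [87.7, 177.5], 5.7]
top low: y [-261.5 -150.2] slope dz/dy [-0.119 -3.932]
top hi: y [-259.2 -132.9 -126.8] z98 108.6 dy/dz [   0.171 -161.149]
   top [[598.9, -207.3], [160.9, 89.5], 75.5]
```

Call:
carry_out --pt "-0.16 0 0.15 0 0.0192 0 0.4" --pt "-0.16 0 0.15 0 0.0192 0 0.4" --pt "-0.16 0 0.15 0 0.0192 0 0.4" --pt "-0.16 0 0.15 0 0.0192 0 0.4" --pt "-0.16 0 0.15 0 0.0192 0 0.4" --pt "-0.16 0 0.15 0 0.0192 0 0.4" --pt "-0.16 0 0.15 0 0.0192 0 0.4" --pt "-0.16 0 0.15 0 0.0192 0 0.4"

```text
time: 7.78
tool_pos: [0.5909, -0.2491, 0.0156]
tool_rot: [3.138, -0.697, 1.591]
contact_force: [-4.4, -1.3, 14.4]
opening: 0.0494
grip_force: 25.0
```

```bash
python3 - <<'E'
from h import *
st(); prof(); print(robot.observe()["torque"])
c=cams.read_camera("scene")["image"][190:340,200:400]; cv2.imwrite("pics/a3.png",cv2.resize(c,None,fx=4,fy=4))
E
```

```text
t 7.78 q [-0.749  1.031  1.063  0.482  1.573 -0.899] p [ 590.9 -249.1   15.6] z [-0.009  0.642 -0.767] y [1.    0.018 0.003] F [-4.4 -1.3 14.4] open 49.4 g 25.0
scene low: y [-264.5 -142.1] slope dz/dy [2.0000e-03 1.3961e+01]
scene hi: y [-289.6 -145.9 -139.2] z98 107.8 dy/dz [ -0.97  -93.301]
   top [[582.7, -215.4], [89.8, 151.6], 2.5]
top low: y [-264.9 -138.2] slope dz/dy [3.0000e-03 1.1547e+01]
top hi: y [-278.3 -143.  -137.9] z98 96.1 dy/dz [  -0.477 -109.713]
   top [[581.4, -214.1], [82.7, 150.6], 9.7]
[ 0.30259372 -0.11901524  0.18023613]
```

View pics/a3.png

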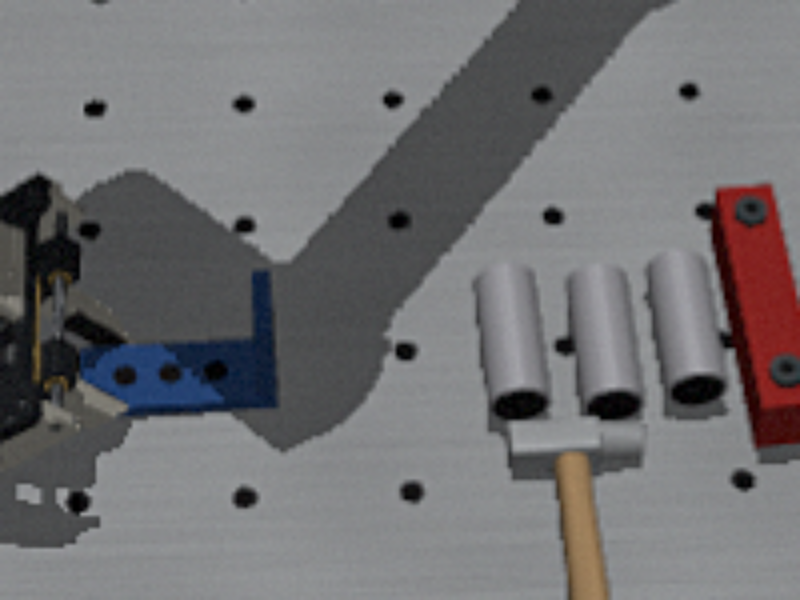

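The angle now lies flat on its long leg, with its corner at zoomed (275,405), its short leg upright and tubes untouched. I'll relieve the pressing a little and slide it with this low grip.

```bash
python3 - <<'E'
from h import *
plan([.5867,-.123,.0165],ori(40,2.7),16)
z=np.load("top.npz"); W=z["W"]*1000; im=z["im"]
for n in("top","scene"):
    z=np.load(n+".npz"); W=z["W"]*1000; h=cv2.cvtColor(z["im"],cv2.COLOR_BGR2HSV)
    m=((h[...,0]<8)|(h[...,0]>172))&(h[...,1]>150)&(W[...,2]>42)&(W[...,2]<60)&(abs(W[...,1]-188)<40)
    P=W[m]; b=[(P[abs(P[:,0]-x)<5,1].min(),P[abs(P[:,0]-x)<5,1].max()) for x in range(490,640,10)]
    b=np.array(b); xs=np.arange(490,640,10)
    print(n,[np.degrees(np.arctan(np.polyfit(xs,b[:,i],1)[0])).round(2) for i in(0,1)], np.polyval(np.polyfit(xs,b[:,0],1),580).round(1))
E
```

```text
1 [0.61, -0.01, 0.5] [0.0013, 0.0001, -0.0013]
2 [0.61, -0.01, 0.5] [0.0013, 0.0001, -0.0013]
3 [0.61, -0.01, 0.5] [0.0013, 0.0001, -0.0013]
4 [0.61, -0.01, 0.5] [0.0013, 0.0001, -0.0013]
5 [0.61, -0.01, 0.5] [0.0013, 0.0001, -0.0013]
6 [0.61, -0.0, 0.5] [0.0013, 0.0001, -0.0013]
7 [0.61, -0.0, 0.5] [0.0013, 0.0001, -0.0013]
8 [0.61, -0.0, 0.5] [0.0013, 0.0001, -0.0013]
9 [0.61, -0.0, 0.5] [0.0013, 0.0001, -0.0013]
10 [0.61, 0.0, 0.5] [0.0013, 0.0001, -0.0013]
11 [0.61, 0.0, 0.5] [0.0013, 0.0001, -0.0013]
12 [0.61, 0.0, 0.5] [0.0013, 0.0001, -0.0013]
13 [0.61, 0.01, 0.5] [0.0013, 0.0001, -0.0013]
14 [0.61, 0.01, 0.5] [0.0013, 0.0001, -0.0013]
15 [0.61, 0.01, 0.5] [0.0013, 0.0001, -0.0013]
16 [0.61, 0.01, 0.5] [0.0013, 0.0001, -0.0013]
top [np.float64(3.22), np.float64(3.15)] 170.1
scene [np.float64(2.07), np.float64(3.75)] 169.2
```

Call:
carry_out --pt "0.03 0 -0.04 0 0 0 0.4" --pt "0.3 0 0.25 0.0014 0 -0.0017 0.4" --pt "0.6 0 0.5 0.0014 0 -0.0017 0.4" --pt "0.6 0 0.5 0.0014 0 -0.0017 0.4" --pt "0.6 0 0.5 0.0014 0 -0.0017 0.4" --pt "0.6 0 0.5 0.0014 0 -0.0017 0.4" --pt "0.6 0 0.5 0.0014 0 -0.0017 0.4" --pt "0.6 0 0.5 0.0014 0 -0.0017 0.4"

```text
time: 8.6
tool_pos: [0.5898, -0.1977, 0.0159]
tool_rot: [3.137, -0.693, 1.607]
contact_force: [0.3, -2.9, 2.3]
opening: 0.0495
grip_force: 25.0
```

```bash
python3 - <<'E'
from h import *
st(); prof(); plan([.5867,-.123,.0162],ori(40,3.0),8)
E
```

```text
t 8.6 q [-0.693  0.982  1.177  0.501  1.495 -0.9  ] p [ 589.8 -197.7   15.9] z [-0.019  0.639 -0.769] y [0.999 0.033 0.003] F [ 0.3 -2.9  2.3] open 49.5 g 25.0
scene low: y [-209.4  -90. ] slope dz/dy [1.0000e-03 1.3828e+01]
scene hi: y [-274.4  -95.8  -88.6] z98 112.4 dy/dz [ -1.225 -32.663]
   top [[582.3, -187.8], [88.8, 197.4], 3.7]
top low: y [-211.9  -86. ] slope dz/dy [3.0000e-03 1.1612e+01]
top hi: y [-236.8  -90.7  -84.6] z98 102.3 dy/dz [ -0.328 -71.775]
   top [[583.4, -161.3], [152.6, 48.3], 88.3]
1 [0.7, -0.0, 0.58] [0.0016, 0.0003, -0.0015]
2 [0.7, -0.0, 0.58] [0.0016, 0.0003, -0.0015]
3 [0.7, -0.0, 0.58] [0.0016, 0.0003, -0.0015]
4 [0.7, 0.0, 0.58] [0.0016, 0.0003, -0.0015]
5 [0.7, 0.0, 0.58] [0.0016, 0.0003, -0.0015]
6 [0.7, 0.01, 0.58] [0.0016, 0.0003, -0.0015]
7 [0.7, 0.01, 0.58] [0.0016, 0.0003, -0.0015]
8 [0.7, 0.01, 0.59] [0.0016, 0.0003, -0.0015]
```

Call:
carry_out --pt "0.7 0 0.58 0.0016 0 -0.0015 0.4" --pt "0.7 0 0.58 0.0016 0 -0.0015 0.4" --pt "0.7 0 0.58 0.0016 0 -0.0015 0.4" --pt "0.7 0 0.58 0.0016 0 -0.0015 0.4" --pt "0.7 0 0.58 0.0016 0 -0.0015 0.4" --pt "0.7 0 0.58 0.0016 0 -0.0015 0.4" --pt "0.6 0 0.5 0.0016 0 -0.0015 0.4" --pt "0.3 0 0.25 0.0016 0 -0.0015 0.4"

```text
time: 9.37
tool_pos: [0.5869, -0.1308, 0.0159]
tool_rot: [3.141, -0.694, 1.623]
contact_force: [0.0, -5.3, 3.6]
opening: 0.0492
grip_force: 25.0
```

```bash
python3 - <<'E'
from h import *
st()
for n in("top",):
    c=cams.read_camera(n); W=cloud(c)*1000; im=c["image"]
    h=cv2.cvtColor(im,cv2.COLOR_BGR2HSV)
    inb=(W[...,0]>400)&(W[...,0]<680)&(W[...,1]>-60)&(W[...,1]<250)
    m=(inb&(h[...,1]<60)&(W[...,2]>33)&(W[...,2]<48)).astype(np.uint8)
    k,l,s,_=cv2.connectedComponentsWithStats(m,connectivity=4)
    for i in range(1,k):
        if s[i,4]>100: print([np.round(a,1).tolist() for a in cv2.minAreaRect(W[l==i][:,:2].astype(np.float32))])
    b=(h[...,0]>100)&(h[...,0]<130)&(h[...,1]>120)&(W[...,2]>75)&(W[...,2]<100)&(W[...,1]>-30)&inb
    if b.sum()>10: print("short leg top",b.sum(),[np.round(a,1).tolist() for a in cv2.minAreaRect(W[b][:,:2].astype(np.float32))])
    cv2.imwrite("pics/b1.png",cv2.resize(im[180:330,200:400],None,fx=4,fy=4))
plan([.5842,-.069,.0162],ori(40,3.0),32)
E
```

```text
t 9.37 q [-0.616  0.933  1.301  0.534  1.409 -0.893] p [ 586.9 -130.8   15.9] z [-0.032  0.639 -0.769] y [0.999 0.052 0.001] F [ 0.  -5.3  3.6] open 49.2 g 25.0
[[583.1, 79.3], [99.9, 37.2], 0.2]
[[579.6, 18.3], [100.4, 35.6], 2.1]
[[573.1, 136.4], [101.6, 37.2], 3.9]
short leg top 59 [[580.4, -24.7], [47.7, 8.7], 2.9]
1 [0.15, 0.0, 0.12] [0.0, 0.0001, 0.0]
2 [0.15, 0.0, 0.12] [0.0, 0.0001, 0.0]
3 [0.15, 0.0, 0.12] [0.0, 0.0001, 0.0]
4 [0.15, 0.0, 0.12] [0.0, 0.0001, 0.0]
5 [0.15, 0.0, 0.12] [0.0, 0.0001, 0.0]
6 [0.15, 0.0, 0.12] [0.0, 0.0001, 0.0]
7 [0.15, 0.0, 0.12] [0.0, 0.0001, 0.0]
8 [0.15, 0.0, 0.12] [0.0, 0.0001, 0.0]
9 [0.15, 0.0, 0.12] [0.0, 0.0001, 0.0]
10 [0.15, 0.0, 0.12] [0.0, 0.0001, 0.0]
11 [0.15, 0.0, 0.12] [0.0, 0.0001, 0.0]
12 [0.15, 0.0, 0.12] [0.0, 0.0001, 0.0]
13 [0.15, 0.0, 0.12] [0.0, 0.0001, 0.0]
14 [0.15, 0.0, 0.12] [0.0, 0.0001, 0.0]
15 [0.15, 0.0, 0.12] [0.0, 0.0001, 0.0]
16 [0.15, 0.0, 0.12] [0.0, 0.0001, 0.0]
17 [0.15, 0.0, 0.12] [0.0, 0.0001, 0.0]
18 [0.15, 0.0, 0.12] [0.0, 0.0001, 0.0]
19 [0.15, 0.0, 0.12] [0.0, 0.0001, 0.0]
20 [0.15, 0.0, 0.12] [0.0, 0.0001, 0.0]
21 [0.15, 0.0, 0.12] [0.0, 0.0001, 0.0]
22 [0.15, 0.0, 0.12] [0.0, 0.0001, 0.0]
23 [0.15, 0.0, 0.12] [0.0, 0.0001, 0.0]
24 [0.15, 0.0, 0.12] [0.0, 0.0001, 0.0]
25 [0.15, 0.0, 0.12] [0.0, 0.0001, 0.0]
26 [0.15, 0.0, 0.12] [0.0, 0.0001, 0.0]
27 [0.15, 0.0, 0.12] [0.0, 0.0001, 0.0]
28 [0.15, 0.0, 0.12] [0.0, 0.0001, 0.0]
29 [0.15, 0.0, 0.12] [0.0, 0.0001, 0.0]
30 [0.15, 0.0, 0.12] [0.0, 0.0001, 0.0]
31 [0.15, 0.0, 0.12] [0.0, 0.0001, 0.0]
32 [0.15, 0.0, 0.12] [0.0, 0.0001, 0.0]
```

View pics/b1.png

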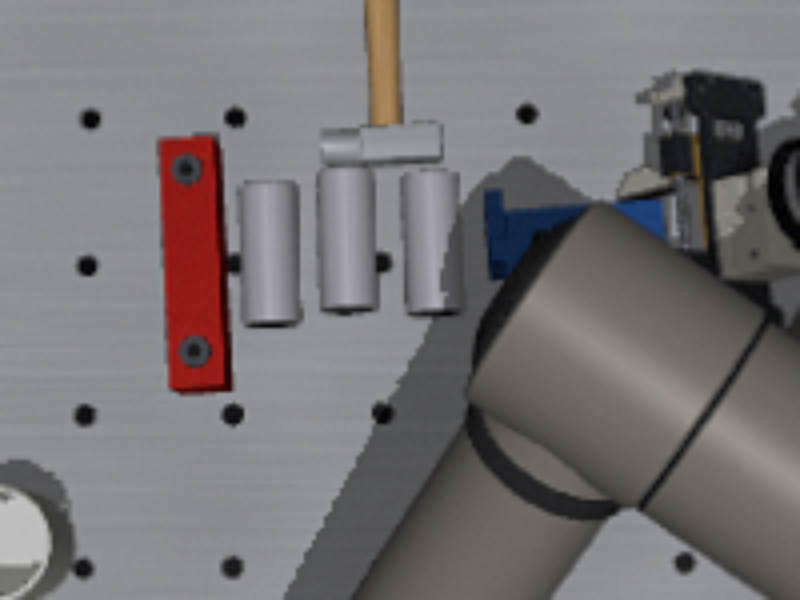

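The top view shows the blue upright leg at zoomed (495,235), square to and centred on tube 3 at (432,240). The hammer head is a few mm clear of the tube ends. I'll advance slowly.

Call:
carry_out --pt "0.15 0 0.12 0 0 0 0.4" --pt "0.15 0 0.12 0 0 0 0.4" --pt "0.15 0 0.12 0 0 0 0.4" --pt "0.15 0 0.12 0 0 0 0.4" --pt "0.15 0 0.12 0 0 0 0.4" --pt "0.15 0 0.12 0 0 0 0.4" --pt "0.12 0 0.1 0 0 0 0.4" --pt "0.1 0 0.08 0 0 0 0.4"

```text
time: 10.08
tool_pos: [0.5862, -0.1177, 0.0159]
tool_rot: [3.141, -0.694, 1.622]
contact_force: [0.8, -3.8, 1.7]
opening: 0.0496
grip_force: 25.0
```

Call:
carry_out --pt "0.1 0 0.083 0 0 0 0.4" --pt "0.1 0 0.083 0 0 0 0.4" --pt "0.1 0 0.083 0 0 0 0.4" --pt "0.1 0 0.083 0 0 0 0.4" --pt "0.1 0 0.083 0 0 0 0.4" --pt "0.1 0 0.083 0 0 0 0.4" --pt "0.1 0 0.083 0 0 0 0.4" --pt "0.1 0 0.083 0 0 0 0.4"

```text
time: 10.75
tool_pos: [0.5857, -0.1074, 0.016]
tool_rot: [3.141, -0.694, 1.622]
contact_force: [0.8, -3.2, 1.0]
opening: 0.0493
grip_force: 25.0
```

Call:
carry_out --pt "0.1 0 0.083 0 0 0 0.4" --pt "0.1 0 0.083 0 0 0 0.4" --pt "0.1 0 0.083 0 0 0 0.4" --pt "0.1 0 0.083 0 0 0 0.4" --pt "0.1 0 0.083 0 0 0 0.4" --pt "0.1 0 0.083 0 0 0 0.4" --pt "0.1 0 0.083 0 0 0 0.4" --pt "0.1 0 0.083 0 0 0 0.4"

```text
time: 11.42
tool_pos: [0.5852, -0.097, 0.016]
tool_rot: [3.141, -0.694, 1.622]
contact_force: [-0.5, -1.7, -0.2]
opening: 0.0498
grip_force: 25.0
```

```bash
cat >> h.py <<'E'
def row(n="top",pic=None):
    c=cams.read_camera(n); W=cloud(c)*1000; im=c["image"]
    h=cv2.cvtColor(im,cv2.COLOR_BGR2HSV)
    inb=(W[...,0]>400)&(W[...,0]<680)&(W[...,1]>-60)&(W[...,1]<250)
    m=(inb&(h[...,1]<60)&(W[...,2]>35.5)&(W[...,2]<48)).astype(np.uint8)
    k,l,s,_=cv2.connectedComponentsWithStats(m,connectivity=4)
    for i in range(1,k):
        if s[i,4]>60: print(n,[np.round(a,1).tolist() for a in cv2.minAreaRect(W[l==i][:,:2].astype(np.float32))])
    b=(h[...,0]>100)&(h[...,0]<130)&(h[...,1]>120)&(W[...,2]>75)&(W[...,2]<100)&(W[...,1]>-30)&inb
    if b.sum()>10: print("short leg top",b.sum(),[np.round(a,1).tolist() for a in cv2.minAreaRect(W[b][:,:2].astype(np.float32))])
    if pic: cv2.imwrite(pic,cv2.resize(im[180:330,200:400],None,fx=4,fy=4))
E
python3 - <<'E'
from h import *
st(); row(); row("scene","pics/c1.png")
E
```

```text
t 11.42 q [-0.576  0.908  1.362  0.559  1.361 -0.884] p [585.2 -97.   16. ] z [-0.032  0.638 -0.769] y [0.999 0.051 0.001] F [-0.5 -1.7 -0.2] open 49.8 g 25.0
top [[582.4, 80.3], [99.5, 34.6], 3.6]
top [[579.1, 34.5], [99.5, 32.4], 2.4]
top [[573.1, 136.2], [101.4, 31.6], 0.5]
short leg top 78 [[579.4, 7.3], [50.1, 11.2], 4.3]
scene [[573.5, 135.9], [107.4, 36.8], 4.1]
scene [[578.1, 36.0], [106.4, 35.9], 2.4]
scene [[583.1, 81.3], [104.0, 36.6], 2.0]
short leg top 86 [[580.9, 7.7], [50.4, 11.7], 3.6]
```

Call:
carry_out --pt "0.1 0 0.083 0 0 0 0.4" --pt "0.1 0 0.083 0 0 0 0.4" --pt "0.1 0 0.083 0 0 0 0.4" --pt "0.1 0 0.083 0 0 0 0.4" --pt "0.1 0 0.083 0 0 0 0.4" --pt "0.1 0 0.083 0 0 0 0.4" --pt "0.1 0 0.083 0 0 0 0.4" --pt "0.1 0 0.083 0 0 0 0.4"

```text
time: 12.18
tool_pos: [0.5847, -0.0866, 0.016]
tool_rot: [3.141, -0.694, 1.622]
contact_force: [-0.3, -2.6, -0.8]
opening: 0.0492
grip_force: 25.0
```

Call:
carry_out --pt "0.1 0 0.083 0 0 0 0.4" --pt "0.1 0 0.083 0 0 0 0.4" --pt "0.1 0 0.083 0 0 0 0.4" --pt "0.1 0 0.083 0 0 0 0.4" --pt "0.1 0 0.083 0 0 0 0.4" --pt "0.1 0 0.083 0 0 0 0.4" --pt "0.08 0 0.067 0 0 0 0.4" --pt "0.06 0 0.05 0 0 0 0.4"

```text
time: 12.85
tool_pos: [0.5843, -0.0771, 0.0161]
tool_rot: [3.14, -0.694, 1.622]
contact_force: [0.6, -2.1, -0.4]
opening: 0.0495
grip_force: 25.0
```

```bash
python3 - <<'E'
from h import *
st(); row(pic="pics/c2.png"); row("scene")
E
```

```text
t 12.85 q [-0.551  0.895  1.394  0.574  1.334 -0.879] p [584.3 -77.1  16.1] z [-0.031  0.638 -0.769] y [0.999 0.05  0.001] F [ 0.6 -2.1 -0.4] open 49.5 g 25.0
top [[582.5, 96.5], [99.3, 31.7], 0.7]
top [[579.2, 54.7], [28.8, 99.4], 89.9]
top [[572.9, 138.7], [101.5, 31.7], 4.0]
short leg top 77 [[577.9, 27.6], [11.2, 47.1], 89.9]
scene [[571.9, 139.5], [105.4, 37.2], 1.5]
scene [[578.1, 56.4], [36.5, 107.3], 89.6]
scene [[583.0, 97.9], [106.9, 36.2], 1.6]
short leg top 85 [[578.6, 27.3], [54.5, 11.2], 4.1]
```

View pics/c2.png

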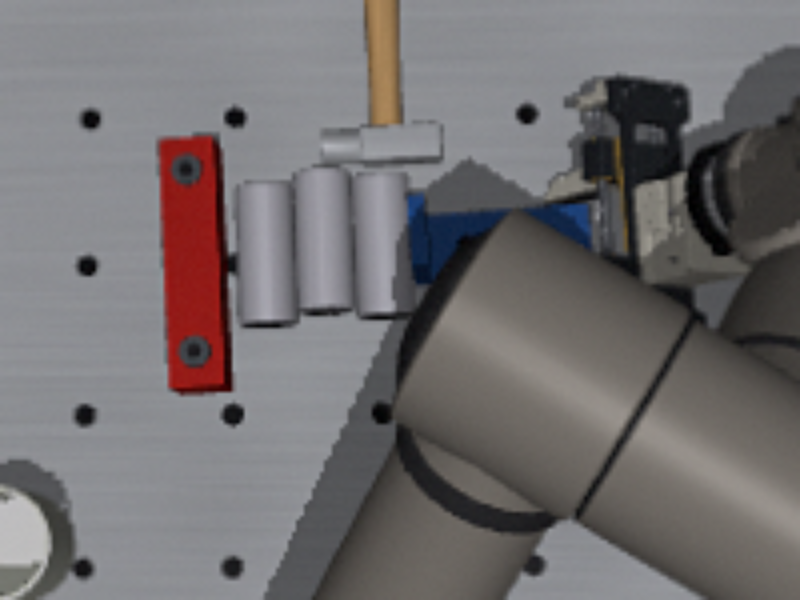

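The top view shows tubes 1–3 at zoomed columns 267, 324 and 382, all touching. About 9 mm remains to the stop, and the hammer has not moved. I'll close it slowly.

Call:
carry_out --pt "0.08 0 0.067 0 0 0 0.4" --pt "0.08 0 0.067 0 0 0 0.4" --pt "0.08 0 0.067 0 0 0 0.4" --pt "0.08 0 0.067 0 0 0 0.4" --pt "0.08 0 0.067 0 0 0 0.4" --pt "0.06 0 0.05 0 0 0 0.4" --pt "0.05 0 0.042 0 0 0 0.4" --pt "0.04 0 0.033 0 0 0 0.4"

```text
time: 13.62
tool_pos: [0.5839, -0.0699, 0.0161]
tool_rot: [3.14, -0.693, 1.622]
contact_force: [0.4, -3.1, -0.2]
opening: 0.0494
grip_force: 25.0
```

Call:
carry_out --pt "0.02 0 0.017 0 0 0 0.4" --pt "0.02 0 0.017 0 0 0 0.4" --pt "0.02 0 0.017 0 0 0 0.4" --pt "0.02 0 0.017 0 0 0 0.4" --pt "0.01 0 0.008 0 0 0 0.4" --pt "0.01 0 0.008 0 0 0 0.4" --pt "0 0 0 0 0 0 0.4" --pt "0 0 0 0 0 0 0.4"

```text
time: 14.28
tool_pos: [0.5839, -0.0687, 0.0161]
tool_rot: [3.14, -0.694, 1.622]
contact_force: [0.4, -3.0, -0.7]
opening: 0.0491
grip_force: 25.0
```

```bash
python3 - <<'E'
from h import *
st(); row(); row("scene")
E
```

```text
t 14.28 q [-0.54   0.89   1.407  0.58   1.323 -0.876] p [583.9 -68.7  16.1] z [-0.031  0.638 -0.769] y [0.999 0.05  0.001] F [ 0.4 -3.  -0.7] open 49.1 g 25.0
top [[582.7, 105.6], [100.0, 32.7], 3.7]
top [[578.4, 63.2], [34.2, 101.5], 89.6]
top [[572.0, 146.3], [99.2, 34.4], 0.4]
short leg top 78 [[577.9, 35.8], [49.1, 11.1], 0.2]
scene [[571.7, 147.1], [105.5, 37.0], 2.7]
scene [[576.9, 63.4], [107.1, 35.6], 2.0]
scene [[581.1, 105.4], [105.4, 38.4], 3.2]
short leg top 89 [[581.9, 36.0], [50.1, 11.8], 3.9]
```

Call:
carry_out --pt "0.02 0 0.017 0 0 0 0.4" --pt "0.02 0 0.017 0 0 0 0.4" --pt "0.02 0 0.017 0 0 0 0.4" --pt "0.02 0 0.017 0 0 0 0.4" --pt "0 0 0 0 0 0 0.4" --pt "0 0 0 0 0 0 0.4" --pt "0 0 0 0 0 0 0.4" --pt "0 0 0 0 0 0 0.4"

```text
time: 15.05
tool_pos: [0.5838, -0.0678, 0.016]
tool_rot: [3.14, -0.693, 1.622]
contact_force: [0.8, -3.8, -1.3]
opening: 0.0498
grip_force: 25.0
```

Call:
carry_out --pt "0.02 0 0.017 0 0 0 0.4" --pt "0.02 0 0.017 0 0 0 0.4" --pt "0.02 0 0.017 0 0 0 0.4" --pt "0.02 0 0.017 0 0 0 0.4" --pt "0 0 0 0 0 0 0.4" --pt "0 0 0 0 0 0 0.4" --pt "0 0 0 0 0 0 0.4" --pt "0 0 0 0 0 0 0.4"

```text
time: 15.72
tool_pos: [0.5839, -0.0671, 0.016]
tool_rot: [3.14, -0.693, 1.622]
contact_force: [-0.1, -6.1, 0.8]
opening: 0.0491
grip_force: 25.0
```

Call:
carry_out --pt "0.02 0 0.017 0 0 0 0.4" --pt "0.02 0 0.017 0 0 0 0.4" --pt "0.02 0 0.017 0 0 0 0.4" --pt "0 0 0 0 0 0 0.4" --pt "0 0 0 0 0 0 0.4" --pt "0 0 0 0 0 0 0.4" --pt "0 0 0 0 0 0 0.4" --pt "0 0 0 0 0 0 0.4"

```text
time: 16.38
tool_pos: [0.584, -0.0669, 0.016]
tool_rot: [3.139, -0.692, 1.622]
contact_force: [-0.2, -8.1, -0.2]
opening: 0.0494
grip_force: 25.0
```

```bash
python3 - <<'E'
from h import *
st(); row(pic="pics/d1.png"); row("scene")
E
```

```text
t 16.38 q [-0.537  0.888  1.411  0.582  1.318 -0.875] p [584.  -66.9  16. ] z [-0.03   0.637 -0.77 ] y [0.999 0.05  0.002] F [-0.2 -8.1 -0.2] open 49.4 g 25.0
top [[582.7, 106.1], [34.6, 99.0], 90.0]
top [[578.2, 63.7], [101.1, 34.3], 0.4]
top [[572.1, 149.2], [99.9, 32.4], 2.2]
short leg top 78 [[578.3, 37.2], [48.5, 11.3], 4.2]
scene [[572.8, 148.7], [106.1, 37.3], 6.5]
scene [[578.4, 64.5], [107.3, 36.4], 2.5]
scene [[581.6, 106.8], [104.1, 37.8], 4.6]
short leg top 87 [[580.1, 37.2], [51.8, 11.7], 5.0]
```

View pics/d1.png

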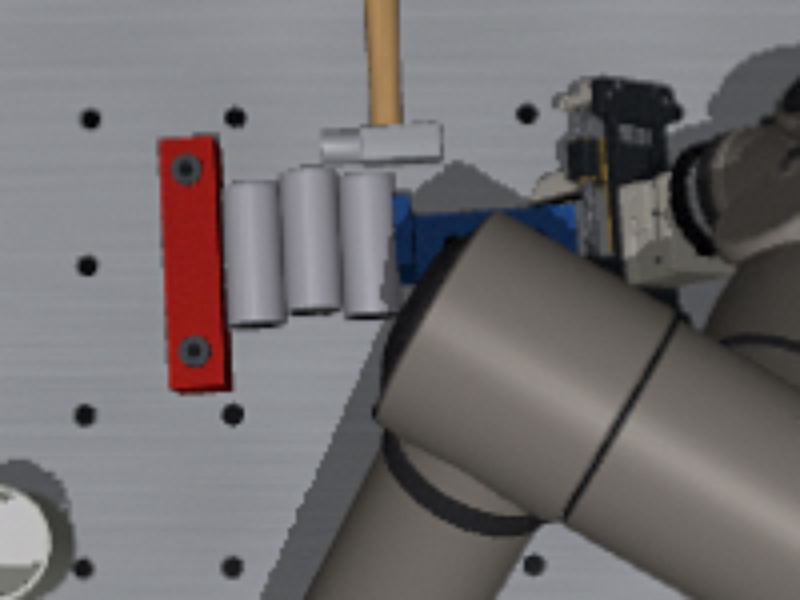

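The top view shows the row closed against the stop (zoomed columns 255, 310 and 368) with the blue leg against tube 3 at column 400. The contact force has risen to about 8 N. I'll release and back off.

Call:
carry_out --pt "0.02 0 0.017 0 0 0 0.4" --pt "0 0 0 0 0 0 0.4" --pt "0 0 0 0 0 0 0.4" --pt "0 0 0 0 0 0 0.6" --pt "0 0 0 0 0 0 0.7" --pt "0 0 0 0 0 0 0.8" --pt "0 0 0 0 0 0 0.9" --pt "0 0 0 0 0 0 1"

```text
time: 17.15
tool_pos: [0.5835, -0.065, 0.016]
tool_rot: [3.141, -0.694, 1.622]
contact_force: [0.5, 0.3, -1.1]
opening: 0.0772
grip_force: 0.0
```

Call:
carry_out --pt "0 0 0 0 0 0 1" --pt "0 0 0 0 0 0 1" --pt "0 0 0 0 0 0 1" --pt "0 0 -0.2 0 0 0 1" --pt "0 0 -0.5 0 0 0 1" --pt "0 0 -1 0 0 0 1" --pt "0 0 -1.5 0 0 0 1" --pt "0 0 -1.5 0 0 0 1"

```text
time: 17.82
tool_pos: [0.5852, -0.0963, 0.0531]
tool_rot: [3.14, -0.693, 1.622]
contact_force: [0.7, -1.5, -0.0]
opening: 0.0916
grip_force: 0.0
```

Call:
carry_out --pt "0 0 -2 0 0 0 1" --pt "0 0 -2 0 0 0 1" --pt "0 0 -2 0 0 0 1" --pt "0 0 -2 0 0 0 1" --pt "0 0 -2 0 0 0 1" --pt "0 0 -1.5 0 0 0 1" --pt "0 0 -0.5 0 0 0 1" --pt "0 0 0 0 0 0 1"

```text
time: 18.48
tool_pos: [0.5893, -0.1737, 0.1458]
tool_rot: [3.137, -0.691, 1.622]
contact_force: [0.4, -1.2, 0.1]
opening: 0.0923
grip_force: 0.0
```

```bash
python3 - <<'E'
from h import *
st(); row(pic="pics/e_top.png"); row("scene","pics/e1.png"); prof()
E
```

```text
t 18.48 q [-0.664  0.81   1.151  0.507  1.662 -0.794] p [ 589.3 -173.7  145.8] z [-0.029  0.637 -0.77 ] y [0.999 0.049 0.003] F [ 0.4 -1.2  0.1] open 92.3 g 0.0
top [[582.7, 106.4], [99.5, 32.1], 2.5]
top [[578.7, 64.2], [100.0, 33.4], 4.3]
top [[572.3, 149.5], [100.1, 33.7], 2.9]
short leg top 76 [[577.6, 37.1], [49.0, 11.5], 3.3]
scene [[571.8, 147.6], [104.7, 37.7], 3.6]
scene [[578.1, 65.4], [105.0, 35.7], 0.8]
scene [[581.3, 106.0], [105.2, 36.6], 2.2]
short leg top 78 [[580.6, 36.7], [47.7, 10.6], 1.3]
scene low: y [-84.2  37.1] slope dz/dy [ 0.023 14.052]
scene hi: y [31.1 35.7 42. ] z98 95.7 dy/dz [1.9000e-02 3.4563e+01]
   top [[579.2, 36.4], [55.2, 10.1], 3.1]
top low: y [-83.3  29.9] slope dz/dy [6.0000e-03 1.0942e+01]
top hi: y [30.5 36.  43.9] z98 94.6 dy/dz [ 0.067 31.1  ]
   top [[578.1, 37.1], [48.5, 11.5], 3.7]
```

View pics/e1.png

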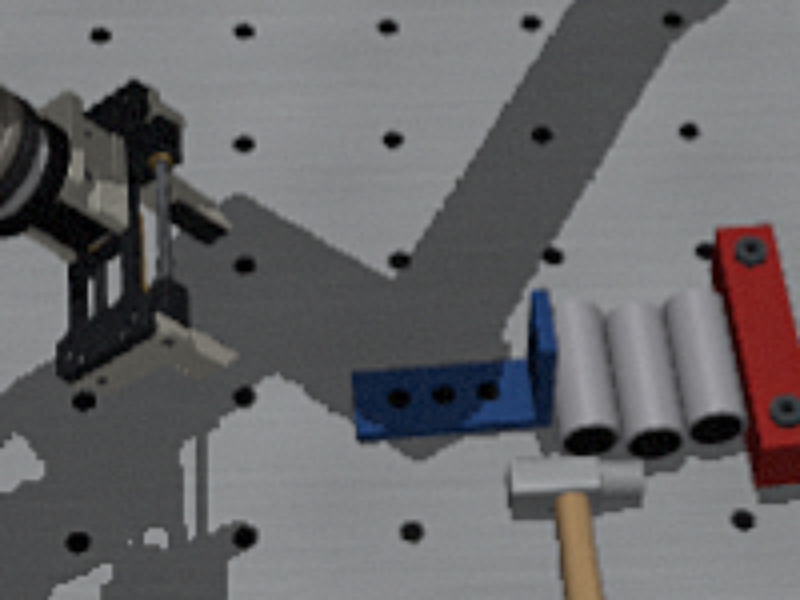

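The scene view shows the angle flat with its upright leg against tube 3 (540,350). The three tubes are closed against the red stop, the gripper is clear and the hammer is where it was.

```bash
python3 -c "
from cell import robot
print(robot.hand_in())"
```

```text
the job is handed in; nothing more can be done
None
```

The angle was tipped over its corner and lowered gently onto its long leg, then slid square and central to close the tubes against the stop with no visible gaps; the gripper was clear and the hammer, mug and can were not touched when I handed the job in at about 18.5 s.

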